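# Index the filling funnel to the next beaker

### The arm

A 6-joint arm with a two-finger parallel gripper is mounted at the origin on the work surface. World frame = base frame: x ahead of the robot, y to its left, z up, the work surface at z = 0. Lengths are in m, angles in rad, forces in N, time in s.
With the tool pointing down it reaches from about 0.25 to 0.775 m from the base axis. Payload 8.9 kg.
Tool frame: the origin (TCP) lies midway between the tips of the shut fingers; the grasp point (between the pads) lies 19 mm behind it; z points along the fingers, x is the direction in which the jaws open and shut, and the axes are right-handed (so a half turn about z gives the same grasp; the last joint's range is limited). The gripper opens to 85 mm and grips with 20 to 120 N. Pads are 22 mm wide; open, the fingers measure 114 mm over their backs; the gripper's body (76 mm by 85 mm) begins 54 mm behind the grasp point. The pads swing forward as they close: fully open they stand 13 mm farther back than shut.
Start: joints at [-1.321, 0.291, -0.153, 1.127, 0, 1.431], TCP at [0.199, -0.486, 0.231] pointing down, gripper open.
Joint ranges: [-2.52, 2.52], [-0.91, 1.74], [-1.3, 1.37], [-1.96, 2.02], [-1.52, 1.47], [-3.14, 3.14]. Speed limits (rad/s): [2.22, 2.22, 2.79, 3.14, 3.14, 3.14].

### API

Orientations are given as a unit quaternion [x, y, z, w].
In Python, from plant import readout, optics, env, models gives the robot as it stands.
- The arm moves only by the tool drive_tool, never from a script. Its argument "deltas" is a list of rows, each an object of numbers: "rx", "ry", "rz": the turn, a rotation vector about the tool's x, y, z in units of 6 degrees (1.0 is 6 degrees); "dx", "dy", "dz": the shift along the tool's x, y, z in units of 30 mm (1.0 is 30 mm); "hand": the finger opening in mm, from 0 to 85.4. A call has 1 to 20 rows; each row is the pose to reach, as a shift and turn from the pose commanded when the call began, along the tool's axes at that moment; what a row does not reach only later rows make up. A row lasts 1/10 s, in which the tool goes at most 50 mm and 8.59 degrees, less where a joint would pass 70% of its speed; a pose out of reach is approached as far as the arm can. A call with a gripper value outside its range is refused whole. The fingers move at their own pace and stop on an object; "squeeze" is the grip in N (left out, the last holds). Time passes only in rows, so rows that repeat a pose let the fingers close. It gives the time, the measured TCP pose, the force and the opening at its end, in the units of the state.
- readout.get_obs(): the state, without advancing time (a new reading comes with each control period).
- optics.get_image(name): name is "side" or "top" or "wrist"; returns a dict with "image" (420x560x3 uint8, red, green, blue), "mtx" (3x3 intrinsics, pixels), "origin" and "rotation" of the camera in the world; the wrist camera has in their place "tool_from_camera" (4x4, takes a point from camera to tool coordinates, whose origin is the TCP and whose axes are the tool frame's). Camera axes: x right, y up, looking along -z (the intrinsics and any distortion apply to the point x, -y, -z); pixel columns grow to the right and rows downward; lengths in m; the calibration is good to about 2 mm. A picture is of the moment at which its call begins: read the wrist's pose just before it. There is no depth.
- env.job_done(): hands the job in, once; it reports no verdict.
Trained networks look in a picture, given as the dict that the camera call returned (one of the last four; its "shot" number tells which), for a name from the list of things; names that differ only in an ending like _2 or _b are one class to them, and where a whole thing is asked for, a point or a joint stands for the part that bears it (a point fixed in the world has none). Each returns a list of dicts, best first, with "conf" (0 to 1); they miss things now and then, are a little off and sometimes report something else, mostly with a low value. They report only what shows in the picture. A call takes as long as a camera call. They do not tell look-alikes from the thing itself.
- models.silhouettes(label, picture): "pixels" (420x560 bool, what is visible of it) and "rect" ([left, top, right, bottom] in pixels, round what is visible of it).
The state is a dict: "clock": time; "q": joint angles; "dq": joint speeds; "tau": joint torques, N m; "position": TCP position; "eef_rot": TCP orientation; "contact_force": force on the tool from outside, world axes, zero at the start; "wrist_torque": the same for the moment, N m; "gripper_width": finger opening in m.
Only numpy, scipy, OpenCV 4.12 (cv2) and the standard library are available. Lean on these libraries where they do the work, as an engineer would, in place of code of your own. Each camera call takes 0.05 s, during which the arm holds its last target. There are 200 camera calls.

### The job

On the filling stand, slide the open beaker that stands part-way out along its channel, without lifting it, fully home against the stop. Then pull the knob of the rail's lock plunger up, move the funnel carriage along the rail to the next hole, over that beaker, and let the pin drop fully into the hole. Finish while still holding the knob in the gripper with the pin seated; do not disturb the other vessels and things on the bench.

Things in the scene. Friction and masses are not known exactly. Their poses are not given: they have to be found in the camera images.
- stand: Fixed filling stand; origin on the bench, x along its channels away from the robot side, y left along the rail, z up; yaw within 0.2 rad. Base plate 8 mm thick, x -130..90, y +-185 mm. Three channels along x at y = -100, 0, 100 mm, 59 mm wide between strips 8 mm wide, tops 20 mm above the bench. Rail: 30 mm square bar along y at x = 70 mm, 120 to 150 mm above the bench, end posts at y = +-168 mm.
- hole_left (a point): Mouth of the rail's lock hole at stand y = +100 mm, on the rail's top, 12 mm wide, 150 mm above the bench.
- hole_right (a point): Mouth of the rail's lock hole at stand y = -100 mm, on the rail's top, 12 mm wide, 150 mm above the bench.
- carriage (a joint): Funnel carriage's position (m) along the rail, stand +y; starts locked at 0; holes at -0.1, 0, +0.1; travel +-0.12; 3 N friction. A black saddle 44 x 52 mm (x, y) on the rail, top 173 mm above the bench. It carries, 70 mm to the stand's -x side, a steel funnel 60 mm wide, rim 146 mm above the bench, in line with the vessels' home places.
- funnel_outlet (a point): Centre of the funnel's lower outlet, 88 mm above the bench (10 mm above a beaker's rim), moves with the carriage.
- plunger (a joint): Lift (m) of the lock plunger, straight up: 0 = pin fully seated, 12 mm deep in a hole; 0.020 = fully pulled. Above 0.012 the 9 mm pin is clear of the hole; between holes it rests on the rail at 0.012. A spring pushes it down, 6 N seated to 12 N fully pulled, so over a hole it drops in. Play of the pin in the hole: 1.5 mm each way.
- knob_top (a point): Centre of the top of the plunger's black round knob, on the carriage and moving with it; seated, 225 mm above the bench. Knob: upright cylinder 28 mm in diameter, 5 to 31 mm below this point, under a cap 34 mm wide, 5 mm thick. Seated, the carriage's collar is 44 mm below this point, the saddle's top 52 mm. Nothing else stands beside the knob.
- beaker: The beaker to be served: loose white straight open cup, 54 mm outer diameter, 70 mm high, wall 3 mm, about 0.12 kg; origin at the centre of its underside, which rests on the base plate 8 mm above the bench. Stands in the left or the right channel, its centre 40 to 70 mm short of home (stand x = -0.07 to -0.04).
- capped_bottle: Closed white bottle, 54 mm diameter, 95 mm high, in the outer channel opposite the beaker's, also part-way out; stays where it is. Origin at the centre of its underside.
- middle_beaker: A beaker like the other one, already home in the middle channel, below the funnel at the start; stays where it is. Origin at the centre of its underside.
- amber_bottle: Loose amber reagent bottle, 72 mm diameter, 160 mm high, to the left of the stand; leave alone. Origin at the centre of its underside.
- water_bottle: Loose clear sample bottle, 64 mm diameter, 190 mm high, to the right of the stand; leave alone. Origin at the centre of its underside.
- jar: Loose blue jar, 56 mm diameter, 70 mm high, to the right of the stand; leave alone. Origin at the centre of its underside.
- spatula: Loose spatula, 190 mm long, lying left of the stand; leave alone. Origin near its middle, at its underside.
- dish: Loose white dish, 90 mm diameter, 18 mm high, right of the robot; leave alone. Origin at the centre of its underside.
- home_left (a point): Where the centre of the underside of a 54 mm vessel stands when fully home against the stop of the left channel (stand x = 0, y = +100 mm), on the base plate. The stop is a bar across the channel, 27.5 mm further on in x, top 24 mm above the bench.
- home_right (a point): The same for the right channel (stand x = 0, y = -100 mm).
Things that resemble listed ones, but are neither listed nor needed, are in the scene too. What is shaped like the beaker but red is not meant.

How it is judged:
By the outcome, as a careful person would: the job done as asked, in the order asked, and still so for the second after the job is handed in, while the arm keeps its last pose, push and grip.
It also fails if it takes over 51 s, if anything falls off the work surface, if the arm or the gripper's body presses on something with over 40 N, if the wrist force passes 120 N, or if a joint passes its speed limit or range.

## Working session

There is one attempt and no reset: what is moved stays moved. The work goes in short steps, Python scripts to look and compute and a tool call to move; the robot and the scene stay as the last step left them, time stands still between calls to the robot, and variables do not carry over. Pictures are saved under pics/ and viewed, about 8 in all and at most 12, crops included, and the job is handed in when it is done.

Besides the shell and the picture viewer there is one more tool, called as name([rows], argument=value, ...), one row to a line, values as JSON. drive_tool: Moves the arm, as the interface text tells. Its arguments: {"type":"object","properties":{"deltas":{"type":"array","items":{"type":"object","properties":{"rx":{"type":"number"},"ry":{"type":"number"},"rz":{"type":"number"},"dx":{"type":"number"},"dy":{"type":"number"},"dz":{"type":"number"},"hand":{"type":"number"}}}},"squeeze":{"type":"number"}},"required":["deltas"]}

```bash
mkdir -p pics; ls; cat > h.py <<'E'
import numpy as np, cv2
from plant import readout, optics, env, models
from scipy.spatial.transform import Rotation as R
def ray(p,u,v):
    K=np.array(p["mtx"]);d=np.linalg.inv(K)@[u,v,1.];d=np.array([d[0],-d[1],-d[2]])
    return np.array(p["origin"]),np.array(p["rotation"])@d
def atz(p,u,v,z):
    o,d=ray(p,u,v);return o+d*(z-o[2])/d[2]
def proj(p,X):
    c=np.array(p["rotation"]).T@(np.asarray(X,float)-np.array(p["origin"]));c=np.array([c[0],-c[1],-c[2]]);q=np.array(p["mtx"])@c;return q[:2]/q[2]
def save(p,name,crop=None,s=1):
    im=p["image"][:,:,::-1]
    if crop:l,t,r,b=crop;im=im[t:b,l:r]
    cv2.imwrite(name,cv2.resize(im,None,fx=s,fy=s,interpolation=cv2.INTER_CUBIC))
E
python3 - <<'E'
from h import *
s=readout.get_obs();print(s)
out=[]
for n in ["top","side"]:
    p=optics.get_image(n);print(n,[k for k in p],p["mtx"],p["origin"],p["rotation"]);out.append(p["image"])
    save(p,f"pics/{n}0.png",None,1.4)
    for l in ["stand","beaker","capped_bottle","middle_beaker","carriage","knob_top","plunger","funnel_outlet"]:
        try:
            for r in models.silhouettes(l,p)[:4]:
                print(l,round(r["conf"],2),r["rect"],r["pixels"].sum())
        except Exception as e: print(l,e)
E
```

```text
pics
{'clock': 0.0, 'q': array([-1.32130644e+00,  2.91308326e-01, -1.54122790e-01,  1.12671986e+00,
        1.28623340e-06,  1.43150308e+00]), 'dq': array([-0.00063412,  0.00105238, -0.00055323, -0.00065604, -0.00112041,
       -0.00110257]), 'tau': array([-1.17290580e-03, -5.37149870e+01,  3.31362605e+01,  1.62542181e-02,
       -4.93847929e-04,  7.00420202e-06]), 'position': array([ 0.19890349, -0.48537881,  0.23071907]), 'eef_rot': array([ 8.30380039e-01, -5.57197032e-01, -5.04158600e-04, -4.52315952e-04]), 'contact_force': array([-0.22980202, -0.49804567,  0.28931067]), 'wrist_torque': array([-0.00320363,  0.01925029,  0.02907319]), 'gripper_width': 0.08511961720124221}
top ['image', 'mtx', 'origin', 'rotation', 'shot'] [[540.25118263   0.         281.59410796]
 [  0.         540.25118263 213.96578023]
 [  0.           0.           1.        ]] [ 0.11016422 -0.00682423  1.81595862] [ 0.07573405 -0.06973028 -0.67190494  0.73344788]
stand 0.66 [244.8, 153.1, 360.2, 238.2] 7328
beaker 0.83 [368.5, 210.2, 392.8, 229.5] 322
beaker 0.51 [325.8, 199.9, 343.2, 218.3] 239
capped_bottle 0.
[... 474 characters left out ...]
 -1.1920459   1.38875549] [ 0.37458833 -0.0284576  -0.09024961  0.92234958]
stand 0.85 [244.4, 163.3, 345.5, 286.0] 5422
beaker 0.76 [287.9, 285.1, 306.7, 309.1] 395
beaker 0.66 [227.6, 239.8, 244.1, 264.4] 347
beaker 0.63 [280.5, 237.9, 303.0, 261.6] 374
capped_bottle 0.68 [263.7, 197.4, 278.6, 220.4] 255
middle_beaker 0.88 [291.0, 215.5, 305.0, 237.5] 301
carriage 0.79 [289.8, 179.8, 323.8, 214.6] 582
knob_top 0.61 [315.1, 177.8, 321.0, 196.1] 99
knob_top 0.59 [222.3, 317.3, 249.6, 344.1] 611
plunger 0.67 [314.9, 178.1, 323.8, 194.0] 98
funnel_outlet 0.95 [289.5, 179.4, 324.3, 217.2] 613
funnel_outlet 0.68 [222.2, 318.8, 251.7, 345.1] 599
funnel_outlet 0.18 [288.9, 212.6, 305.2, 237.2] 330
```

```bash
sed -i 's/np.array(p\["rotation"\])/R.from_quat(p["rotation"]).as_matrix()/g' h.py; python3 - <<'E'
import cv2,numpy as np
a=cv2.imread("pics/top0.png");b=cv2.imread("pics/side0.png")
s=1.4
def c(im,l,t,r,b): return cv2.resize(im[int(t*s):int(b*s),int(l*s):int(r*s)],(800,600) ,interpolation=cv2.INTER_CUBIC)
A=c(a,220,120,440,285);B=c(b,200,150,400,300)
cv2.imwrite("pics/c0.png",A)
cv2.imwrite("pics/c1.png",B)
E
```

```text
(no output)
```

View pics/c0.png

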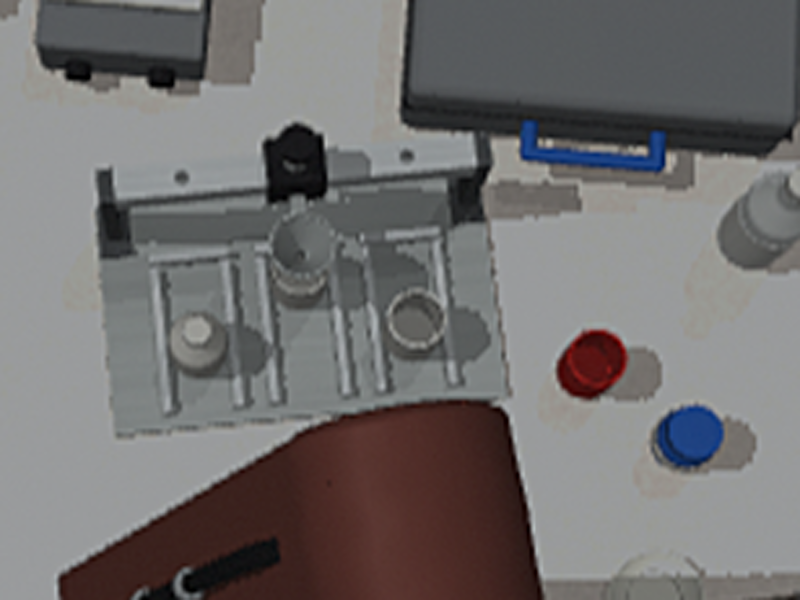

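View pics/side0.png

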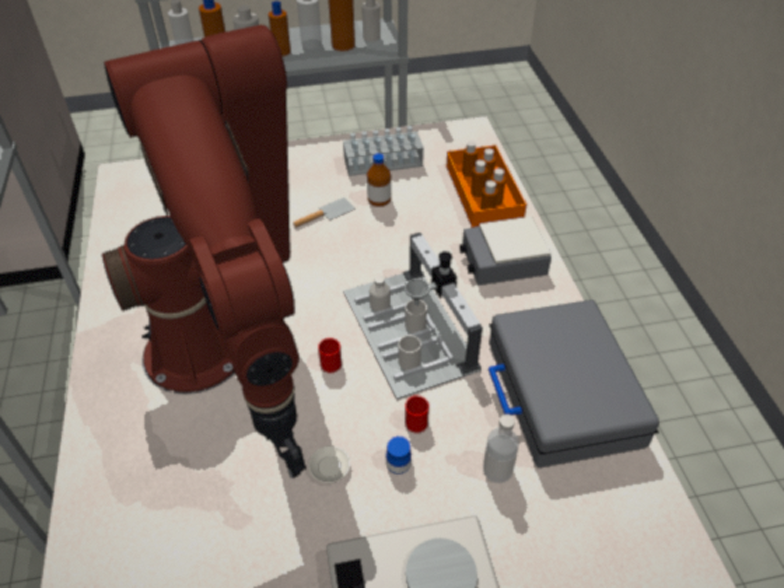

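```bash
cat > fit.py <<'E'
from h import *
from scipy.optimize import least_squares
E
python3 - <<'E'
from fit import *
p=optics.get_image("top"); q=optics.get_image("side")
f=lambda x,y:(220+x*.275,120+y*.275)
pts=[((70,100,150),f(181,177)),((70,-100,150),f(406,155)),((-130,185,8),f(118,435)),((-130,-185,8),f(508,397))]
def W(v,P):
    c,s=np.cos(v[2]),np.sin(v[2]);x,y,z=np.array(P)/1e3
    return np.array([v[0]+c*x-s*y,v[1]+s*x+c*y,z])
r=lambda v:np.concatenate([proj(p,W(v,P))-uv for P,uv in pts])
s=least_squares(r,[.5,0,0]);v=s.x;print(v,s.fun.round(2))
np.save("stand.npy",v)
for n,P in dict(knob=(70,0,225),hr=(70,-100,150),hl=(70,100,150),homer=(0,-100,8),fun=(0,0,146)).items(): print(n,W(v,P).round(4),proj(p,W(v,P)).round(1),proj(q,W(v,P)).round(1))
# beaker
for im in (p,q):
  for o in models.silhouettes("beaker",im):
    l,t,rr,b=o["rect"];c=atz(im,(l+rr)/2,(t+b)/2,.043);co,si=np.cos(v[2]),np.sin(v[2]);d=c[:2]-v[:2]
    print("beaker",round(o["conf"],2),o["rect"],c.round(3),"stand",(co*d[0]+si*d[1]).round(3),(-si*d[0]+co*d[1]).round(3))
im=q["image"].copy()[:,:,::-1].copy()
im=cv2.resize(im,None,fx=4,fy=4,interpolation=cv2.INTER_CUBIC)
for P in [(70,0,225),(70,-100,150),(70,100,150),(0,-100,8),(-130,185,8),(-130,-185,8),(90,-185,8)]:
    a=proj(q,W(v,P))*4+1.5;cv2.drawMarker(im,tuple(int(i) for i in a),(255,0,255),0,10,1)
cv2.imwrite("pics/side1.png",im[620:1180,940:1640])
E
```

```text
[ 0.55179785 -0.03861618  0.19022753] [ 0.2   0.12  0.24  0.04 -0.8   0.19  0.34 -0.39]
knob [ 0.6205 -0.0254  0.225 ] [301.8 158.6] [318.3 182.4]
hr [ 0.6394 -0.1236  0.15  ] [331.9 162.7] [330.5 219. ]
hl [0.6016 0.0728 0.15  ] [270.  168.8] [305.  179.6]
homer [ 0.5707 -0.1368  0.008 ] [330.6 194.3] [309.1 252.9]
fun [ 0.5518 -0.0386  0.146 ] [303.3 187.1] [298.1 205.2]
beaker 0.81 [370.8, 208.7, 391.4, 230.8] [ 0.489 -0.309  0.043] stand -0.113 -0.253
beaker 0.65 [324.2, 197.9, 342.5, 220.2] [ 0.512 -0.147  0.043] stand -0.06 -0.099
beaker 0.57 [245.9, 154.1, 359.0, 238.8] [ 0.546 -0.04   0.043] stand -0.006 -0.0
beaker 0.92 [284.0, 235.8, 301.0, 264.6] [ 0.511 -0.141  0.043] stand -0.059 -0.093
beaker 0.87 [226.1, 241.6, 244.0, 265.0] [ 0.322 -0.116  0.043] stand -0.24 -0.033
beaker 0.78 [290.6, 279.9, 308.8, 309.5] [ 0.496 -0.317  0.043] stand -0.108 -0.263
```

View pics/side1.png

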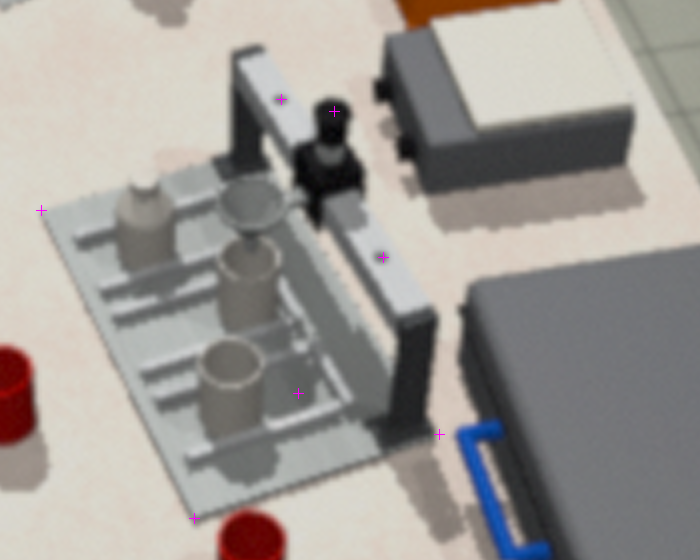

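```bash
cat > go.py <<'E'
from h import *
v=np.load("stand.npy");c,s=np.cos(v[2]),np.sin(v[2])
def W(x,y,z): return np.array([v[0]+c*x-s*y,v[1]+s*x+c*y,z])
def S(p): d=np.array(p)-[v[0],v[1],0];return np.array([c*d[0]+s*d[1],-s*d[0]+c*d[1],d[2]])
# desired tool: x along stand -y, z down
Rd=np.column_stack([[s,-c,0],[-c,-s,0],[0,0,-1]])
def go(*targets):
    o=readout.get_obs();T=R.from_quat(o["eef_rot"]).as_matrix();print("stand tcp",S(o["position"]).round(4),"F",np.round(o["contact_force"],1),"w",o["gripper_width"],"t",o["clock"])
    for t in targets: print(t,"d",((T.T@(W(*t)-o["position"]))/.03).round(3),"r",np.rad2deg(R.from_matrix(T.T@Rd).as_rotvec()).round(2)/6)
E
python3 -c "
from go import *
go((-.125,-.1,.16),(-.125,-.1,.03))"
```

```text
stand tcp [-0.431  -0.3724  0.2313] F [-0.1  0.4 -0.9] w 0.08545119962283344 t 1.1
(-0.125, -0.1, 0.16) d [ -6.891 -11.79    2.377] r [-0.         -0.          1.89666667]
(-0.125, -0.1, 0.03) d [ -6.891 -11.79    6.711] r [-0.         -0.          1.89666667]
```

drive_tool([
  {"dx": -3.45, "dy": -5.9, "dz": 0, "rz": 0.95, "hand": 0},
  {"dx": -3.45, "dy": -5.9, "dz": 0, "rz": 0.95, "hand": 0},
  {"dx": -3.45, "dy": -5.9, "dz": 0, "rz": 0.95, "hand": 0},
  {"dx": -3.45, "dy": -5.9, "dz": 0, "rz": 0.95, "hand": 0},
  {"dx": -6.89, "dy": -11.79, "dz": 2.4, "rz": 1.9, "hand": 0},
  {"dx": -6.89, "dy": -11.79, "dz": 2.4, "rz": 1.9, "hand": 0},
  {"dx": -6.89, "dy": -11.79, "dz": 2.4, "rz": 1.9, "hand": 0},
  {"dx": -6.89, "dy": -11.79, "dz": 2.4, "rz": 1.9, "hand": 0},
  {"dx": -6.89, "dy": -11.79, "dz": 2.4, "rz": 1.9, "hand": 0},
  {"dx": -6.89, "dy": -11.79, "dz": 2.4, "rz": 1.9, "hand": 0},
  {"dx": -6.89, "dy": -11.79, "dz": 2.4, "rz": 1.9, "hand": 0},
])

```text
schema error: expected keys rx, ry, rz, dx, dy, dz, hand
```

```bash
python3 -c "
from go import *
go((-.125,-.1,.16),(-.125,-.1,.035))
p=optics.get_image('wrist');save(p,'pics/w1.png');print(p['tool_from_camera'])"
```

```text
stand tcp [-0.431  -0.3724  0.2313] F [-0.1  0.4 -0.9] w 0.08545119962283344 t 1.1
(-0.125, -0.1, 0.16) d [ -6.891 -11.79    2.377] r [-0.         -0.          1.89666667]
(-0.125, -0.1, 0.035) d [ -6.891 -11.79    6.544] r [-0.         -0.          1.89666667]
[[ 9.99999910e-01  2.91518649e-04  3.07766019e-04 -1.70916020e-04]
 [ 3.76308422e-04 -9.44728090e-01 -3.27854684e-01 -8.40101564e-02]
 [ 1.95179449e-04  3.27854770e-01 -9.44728115e-01 -1.42352971e-01]
 [ 0.00000000e+00  0.00000000e+00  0.00000000e+00  1.00000000e+00]]
```

View pics/w1.png

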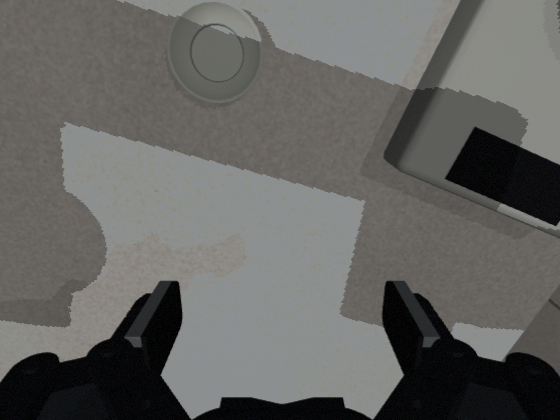

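drive_tool([
  {"dx": -3.45, "dy": -5.9, "dz": 0, "rx": 0, "ry": 0, "rz": 0.95, "hand": 0},
  {"dx": -3.45, "dy": -5.9, "dz": 0, "rx": 0, "ry": 0, "rz": 0.95, "hand": 0},
  {"dx": -3.45, "dy": -5.9, "dz": 0, "rx": 0, "ry": 0, "rz": 0.95, "hand": 0},
  {"dx": -3.45, "dy": -5.9, "dz": 0, "rx": 0, "ry": 0, "rz": 0.95, "hand": 0},
  {"dx": -6.89, "dy": -11.79, "dz": 2.4, "rx": 0, "ry": 0, "rz": 1.9, "hand": 0},
  {"dx": -6.89, "dy": -11.79, "dz": 2.4, "rx": 0, "ry": 0, "rz": 1.9, "hand": 0},
  {"dx": -6.89, "dy": -11.79, "dz": 2.4, "rx": 0, "ry": 0, "rz": 1.9, "hand": 0},
  {"dx": -6.89, "dy": -11.79, "dz": 2.4, "rx": 0, "ry": 0, "rz": 1.9, "hand": 0},
  {"dx": -6.89, "dy": -11.79, "dz": 2.4, "rx": 0, "ry": 0, "rz": 1.9, "hand": 0},
  {"dx": -6.89, "dy": -11.79, "dz": 2.4, "rx": 0, "ry": 0, "rz": 1.9, "hand": 0},
  {"dx": -6.89, "dy": -11.79, "dz": 2.4, "rx": 0, "ry": 0, "rz": 1.9, "hand": 0},
])

```text
clock: 2.25
position: [0.4479, -0.1603, 0.1593]
eef_rot: [0.771, -0.636, -0.0, 0.0]
contact_force: [-0.8, -1.2, 0.6]
gripper_width: 0.0
```

```bash
cat >> h.py <<'E'
def wr():
    o=readout.get_obs();p=optics.get_image('wrist');T=np.eye(4);T[:3,:3]=R.from_quat(o["eef_rot"]).as_matrix();T[:3,3]=o["position"]
    M=T@np.array(p["tool_from_camera"]);p=dict(p);q=dict(p);q["origin"]=M[:3,3];q["rotation"]=R.from_matrix(M[:3,:3]).as_quat();return p,q
E
python3 -c "
from go import *
go((-.125,-.1,.16),(-.125,-.1,.04))
p,q=wr();im=q['image'][:,:,::-1].copy()
for P in [(70,-100,150),(0,-100,8),(-60,-100,78),(70,0,225),(27.5,-100,24),(-130,-185,8)]:
    a=proj(q,W(*np.array(P)/1e3));print(P,a.round(1));
    if abs(a).max()<2000: cv2.drawMarker(im,tuple(int(i) for i in a),(255,0,255),0,12,1)
cv2.imwrite('pics/w2.png',im)
for l in ('beaker','knob_top'):
  for o in models.silhouettes(l,p): print(l,o['conf'],o['rect'])
"
```

```text
stand tcp [-0.125  -0.0999  0.1593] F [-0.8 -1.2  0.6] w 2.7223036504374186e-05 t 2.25
(-0.125, -0.1, 0.16) d [ 0.004  0.    -0.023] r [ 0.00333333 -0.00166667  0.00833333]
(-0.125, -0.1, 0.04) d [ 4.000e-03 -2.000e-03  3.977e+00] r [ 0.00333333 -0.00166667  0.00833333]
(70, -100, 150) [ 282.8 -305.5]
(0, -100, 8) [282.2  27.4]
(-60, -100, 78) [282.2 118.9]
(70, 0, 225) [ -705. -1077.]
(27.5, -100, 24) [282.2 -21.7]
(-130, -185, 8) [380.7 195.4]
beaker 0.78 [159.2, 274.7, 233.6, 343.5]
beaker 0.75 [236.8, 78.7, 321.3, 168.0]
beaker 0.69 [435.5, 145.4, 550.5, 237.6]
```

View pics/w2.png

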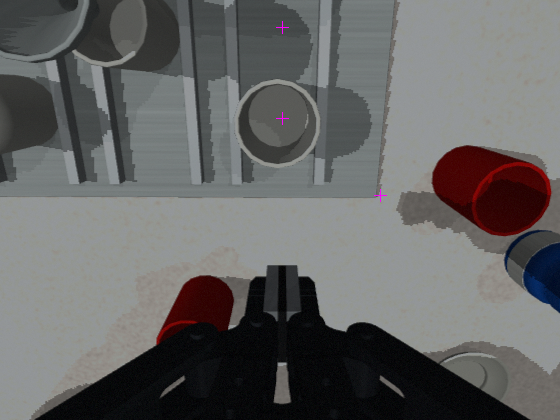

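drive_tool([
  {"dx": -0.03, "dy": 0, "dz": 1.5, "rx": 0, "ry": 0, "rz": 0, "hand": 0},
  {"dx": -0.03, "dy": 0, "dz": 3, "rx": 0, "ry": 0, "rz": 0, "hand": 0},
  {"dx": -0.03, "dy": 0, "dz": 3.98, "rx": 0, "ry": 0, "rz": 0, "hand": 0},
  {"dx": -0.03, "dy": 0, "dz": 3.98, "rx": 0, "ry": 0, "rz": 0, "hand": 0},
  {"dx": -0.03, "dy": 0, "dz": 3.98, "rx": 0, "ry": 0, "rz": 0, "hand": 0},
])

```text
clock: 2.9
position: [0.4477, -0.1603, 0.0406]
eef_rot: [0.771, -0.637, -0.0, 0.0]
contact_force: [-0.0, -0.8, -0.1]
gripper_width: 0.0001
```

drive_tool([
  {"dx": 0, "dy": -0.3, "dz": 0, "rx": 0, "ry": 0, "rz": 0, "hand": 0},
  {"dx": 0, "dy": -0.6, "dz": 0, "rx": 0, "ry": 0, "rz": 0, "hand": 0},
  {"dx": 0, "dy": -0.8, "dz": 0, "rx": 0, "ry": 0, "rz": 0, "hand": 0},
  {"dx": 0, "dy": -0.95, "dz": 0, "rx": 0, "ry": 0, "rz": 0, "hand": 0},
  {"dx": 0, "dy": -1.1, "dz": 0, "rx": 0, "ry": 0, "rz": 0, "hand": 0},
  {"dx": 0, "dy": -1.25, "dz": 0, "rx": 0, "ry": 0, "rz": 0, "hand": 0},
  {"dx": 0, "dy": -1.4, "dz": 0, "rx": 0, "ry": 0, "rz": 0, "hand": 0},
  {"dx": 0, "dy": -1.55, "dz": 0, "rx": 0, "ry": 0, "rz": 0, "hand": 0},
  {"dx": 0, "dy": -1.7, "dz": 0, "rx": 0, "ry": 0, "rz": 0, "hand": 0},
  {"dx": 0, "dy": -1.85, "dz": 0, "rx": 0, "ry": 0, "rz": 0, "hand": 0},
  {"dx": 0, "dy": -2.0, "dz": 0, "rx": 0, "ry": 0, "rz": 0, "hand": 0},
])

```text
clock: 4.0
position: [0.5071, -0.1482, 0.0398]
eef_rot: [0.771, -0.637, -0.0, -0.0]
contact_force: [-0.6, -0.3, 0.7]
gripper_width: 0.0002
```

```bash
python3 -c "
from go import *
go((-.038,-.1,.04))
p,q=wr();im=q['image'][:,:,::-1].copy()
for P in [(0,-100,8),(0,-100,78),(27.5,-100,24),(70,-100,150)]:
    a=proj(q,W(*np.array(P)/1e3));print(P,a.round(1));
    if abs(a).max()<2000: cv2.drawMarker(im,tuple(int(i) for i in a),(255,0,255),0,12,1)
cv2.imwrite('pics/w3.png',im)
for l in ('beaker',):
  for o in models.silhouettes(l,p): print(l,o['conf'],o['rect'])
"
```

```text
stand tcp [-0.0646 -0.0991  0.0398] F [-0.6 -0.3  0.7] w 0.00022671230104738492 t 4.0
(-0.038, -0.1, 0.04) d [ 0.029 -0.888 -0.005] r [ 0.          0.00166667 -0.00333333]
(0, -100, 8) [283.7 128.7]
(0, -100, 78) [284.7 155.7]
(27.5, -100, 24) [283.9  65.2]
(70, -100, 150) [  302.1 -1295. ]
beaker 0.82 [189.7, 132.3, 357.6, 312.8]
beaker 0.76 [495.0, 283.0, 559.7, 409.4]
```

View pics/w3.png

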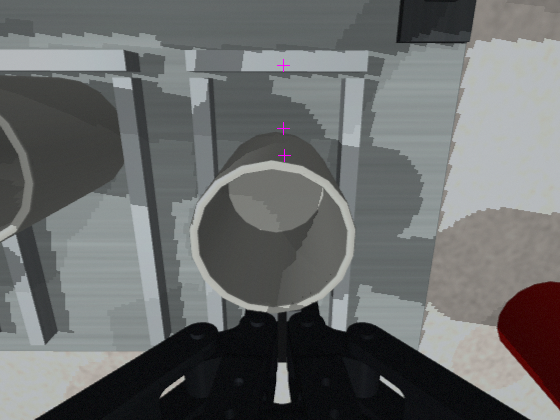

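drive_tool([
  {"dx": 0, "dy": -0.15, "dz": 0, "rx": 0, "ry": 0, "rz": 0, "hand": 0},
  {"dx": 0, "dy": -0.3, "dz": 0, "rx": 0, "ry": 0, "rz": 0, "hand": 0},
  {"dx": 0, "dy": -0.4, "dz": 0, "rx": 0, "ry": 0, "rz": 0, "hand": 0},
  {"dx": 0, "dy": -0.5, "dz": 0, "rx": 0, "ry": 0, "rz": 0, "hand": 0},
  {"dx": 0, "dy": -0.6, "dz": 0, "rx": 0, "ry": 0, "rz": 0, "hand": 0},
  {"dx": 0, "dy": -0.7, "dz": 0, "rx": 0, "ry": 0, "rz": 0, "hand": 0},
  {"dx": 0, "dy": -0.76, "dz": 0, "rx": 0, "ry": 0, "rz": 0, "hand": 0},
  {"dx": 0, "dy": -0.8, "dz": 0, "rx": 0, "ry": 0, "rz": 0, "hand": 0},
])

```text
clock: 4.9
position: [0.5304, -0.1437, 0.0399]
eef_rot: [0.771, -0.637, -0.0, -0.0]
contact_force: [0.5, -0.6, -1.1]
gripper_width: 0.0
```

drive_tool([
  {"dx": 0, "dy": -0.02, "dz": 0, "rx": 0, "ry": 0, "rz": 0, "hand": 0},
  {"dx": 0, "dy": -0.04, "dz": 0, "rx": 0, "ry": 0, "rz": 0, "hand": 0},
])

```text
clock: 5.1
position: [0.5314, -0.1435, 0.0399]
eef_rot: [0.771, -0.637, -0.0, 0.0]
contact_force: [-0.9, -0.6, 0.5]
gripper_width: 0.0003
```

```bash
python3 -c "
from go import *
go((-.038,-.1,.04))
p,q=wr()
for P in [(0,-98,8),(0,-98,78),(27.5,-100,24)]: print(P,proj(q,W(*np.array(P)/1e3)).round(1))
save(q,'pics/w4.png')
for l in ('beaker',):
  for o in models.silhouettes(l,p): print(l,o['conf'],o['rect'])
"
```

```text
stand tcp [-0.0399 -0.0991  0.0399] F [-0.9 -0.6  0.5] w 0.0003093489835714971 t 5.1
(-0.038, -0.1, 0.04) d [ 0.029 -0.062 -0.004] r [ 0.00166667  0.         -0.005     ]
(0, -98, 8) [279.6 178.9]
(0, -98, 78) [278.3 233.2]
(27.5, -100, 24) [283.8 126.5]
beaker 0.72 [191.6, 134.6, 356.5, 316.2]
beaker 0.66 [490.1, 316.2, 558.9, 420.0]
```

View pics/w4.png

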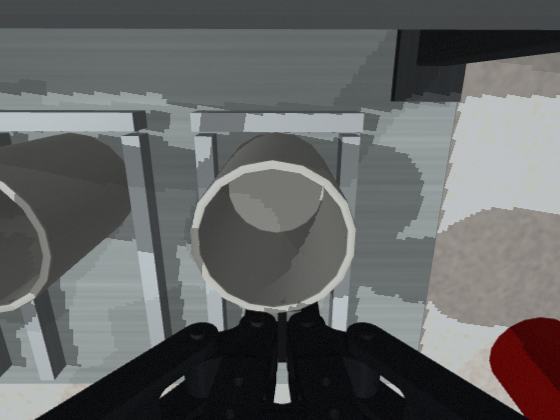

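drive_tool([
  {"dx": 0, "dy": -0.02, "dz": 0, "rx": 0, "ry": 0, "rz": 0, "hand": 0},
  {"dx": 0, "dy": -0.04, "dz": 0, "rx": 0, "ry": 0, "rz": 0, "hand": 0},
])

```text
clock: 5.4
position: [0.5326, -0.1433, 0.0399]
eef_rot: [0.771, -0.637, -0.0, 0.0]
contact_force: [-0.2, -0.0, 0.0]
gripper_width: 0.0002
```

drive_tool([
  {"dx": 0, "dy": -0.02, "dz": 0, "rx": 0, "ry": 0, "rz": 0, "hand": 0},
  {"dx": 0, "dy": -0.03, "dz": 0, "rx": 0, "ry": 0, "rz": 0, "hand": 0},
])

```text
clock: 5.6
position: [0.5332, -0.1431, 0.0399]
eef_rot: [0.771, -0.637, -0.0, 0.0]
contact_force: [-3.0, -0.7, 1.7]
gripper_width: -0.0003
```

drive_tool([
  {"dx": 0, "dy": -0.02, "dz": 0, "rx": 0, "ry": 0, "rz": 0, "hand": 0},
  {"dx": 0, "dy": -0.02, "dz": 0, "rx": 0, "ry": 0, "rz": 0, "hand": 0},
])

```text
clock: 5.8
position: [0.5334, -0.1431, 0.0399]
eef_rot: [0.771, -0.637, -0.0, 0.001]
contact_force: [-5.7, -1.5, 3.9]
gripper_width: 0.0001
```

drive_tool([
  {"dx": 0, "dy": 0.5, "dz": 0, "rx": 0, "ry": 0, "rz": 0, "hand": 0},
  {"dx": 0, "dy": 1.3, "dz": 0, "rx": 0, "ry": 0, "rz": 0, "hand": 0},
  {"dx": 0, "dy": 1.3, "dz": 0, "rx": 0, "ry": 0, "rz": 0, "hand": 0},
  {"dx": 0, "dy": 1.3, "dz": -1.5, "rx": 0, "ry": 0, "rz": 0, "hand": 0},
  {"dx": 0, "dy": 1.3, "dz": -3, "rx": 0, "ry": 0, "rz": 0, "hand": 0},
  {"dx": 0, "dy": 1.3, "dz": -4.5, "rx": 0, "ry": 0, "rz": 0, "hand": 0},
  {"dx": 0, "dy": 1.3, "dz": -6, "rx": 0, "ry": 0, "rz": 0, "hand": 0},
  {"dx": 0, "dy": 1.3, "dz": -7.5, "rx": 0, "ry": 0, "rz": 0, "hand": 85},
  {"dx": 0, "dy": 1.3, "dz": -8, "rx": 0, "ry": 0, "rz": 0, "hand": 85},
  {"dx": 0, "dy": 1.3, "dz": -8, "rx": 0, "ry": 0, "rz": 0, "hand": 85},
])

```text
clock: 6.8
position: [0.4979, -0.1509, 0.2828]
eef_rot: [0.771, -0.637, 0.003, -0.001]
contact_force: [-0.3, 1.0, -0.7]
gripper_width: 0.0435
```

```bash
python3 -c "
from go import *
go((0,0,.28),(.07,0,.28))
p,q=wr()
im=q['image'][:,:,::-1].copy()
for P in [(0,-98,8),(0,-98,78),(27.5,-100,24),(70,-100,150),(70,100,150),(70,0,225)]:
    a=proj(q,W(*np.array(P)/1e3));print(P,a.round(1))
    if abs(a).max()<2000: cv2.drawMarker(im,tuple(int(i) for i in a),(255,0,255),0,12,1)
cv2.imwrite('pics/w5.png',im)
for l in ('beaker','knob_top','carriage'):
  for o in models.silhouettes(l,p): print(l,o['conf'],o['rect'])
"
```

```text
stand tcp [-0.0742 -0.1001  0.2828] F [-0.3  1.  -0.7] w 0.043458118311791666 t 6.8
(0, 0, 0.28) d [-3.336 -2.472  0.096] r [-0.04833333 -0.03       -0.00166667]
(0.07, 0, 0.28) d [-3.337 -4.805  0.108] r [-0.04833333 -0.03       -0.00166667]
(0, -98, 8) [279.3  96.7]
(0, -98, 78) [279.   98.4]
(27.5, -100, 24) [281.   69.6]
(70, -100, 150) [281.1  -6.9]
(70, 100, 150) [-14.6  -6.9]
(70, 0, 225) [ 71.8 -46.6]
beaker 0.98 [212.3, 262.5, 242.6, 325.5]
beaker 0.89 [251.0, 70.6, 307.5, 129.0]
beaker 0.65 [386.1, 174.7, 454.6, 234.5]
beaker 0.62 [438.4, 230.4, 512.4, 293.1]
knob_top 0.47 [87.1, 0.0, 110.9, 3.9]
carriage 0.58 [79.4, 0.0, 187.0, 142.8]
carriage 0.19 [0.0, 1.5, 383.6, 211.5]
```

View pics/w5.png

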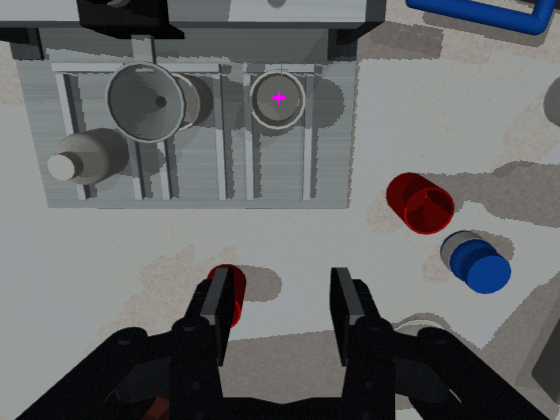

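drive_tool([
  {"dx": -1.6, "dy": -1.2, "dz": -0.5, "rx": 0, "ry": 0, "rz": 0, "hand": 85},
  {"dx": -3.34, "dy": -2.47, "dz": -0.5, "rx": 0, "ry": 0, "rz": 0, "hand": 85},
  {"dx": -3.34, "dy": -2.47, "dz": -0.5, "rx": 0, "ry": 0, "rz": 0, "hand": 85},
  {"dx": -3.34, "dy": -2.47, "dz": -0.5, "rx": 0, "ry": 0, "rz": 0, "hand": 85},
  {"dx": -3.34, "dy": -2.47, "dz": -0.5, "rx": 0, "ry": 0, "rz": 0, "hand": 85},
  {"dx": -3.34, "dy": -2.47, "dz": -0.5, "rx": 0, "ry": 0, "rz": 0, "hand": 85},
])

```text
clock: 7.6
position: [0.5491, -0.0386, 0.2941]
eef_rot: [0.771, -0.637, -0.001, 0.0]
contact_force: [0.5, 0.0, -0.5]
gripper_width: 0.0849
```

```bash
python3 -c "
from go import *
go((.07,0,.26),(.07,0,.188))
p,q=wr()
im=q['image'][:,:,::-1].copy()
for P in [(0,-98,78),(70,-100,150),(70,100,150),(70,0,225),(70,0,173)]:
    a=proj(q,W(*np.array(P)/1e3));print(P,a.round(1))
    if abs(a).max()<2000: cv2.drawMarker(im,tuple(int(i) for i in a),(255,0,255),0,12,1)
cv2.imwrite('pics/w6.png',im)
for l in ('beaker','knob_top','carriage'):
  for o in models.silhouettes(l,p): print(l,o['conf'],o['rect'])
"
```

```text
stand tcp [-0.0026  0.0006  0.2941] F [ 0.5  0.  -0.5] w 0.08494933329013649 t 7.6
(0.07, 0, 0.26) d [ 0.017 -2.423  1.134] r [ 0.01333333  0.00333333 -0.01      ]
(0.07, 0, 0.188) d [ 0.018 -2.426  3.534] r [ 0.01333333  0.00333333 -0.01      ]
(0, -98, 78) [378.  169.5]
(70, -100, 150) [412.4 101.2]
(70, 100, 150) [152.9 101.6]
(70, 0, 225) [282.8 106.9]
(70, 0, 173) [282.6 102.7]
beaker 0.72 [451.7, 220.7, 530.4, 286.0]
beaker 0.72 [283.6, 304.9, 322.9, 370.1]
beaker 0.71 [341.3, 138.6, 402.0, 196.9]
knob_top 0.88 [249.3, 77.7, 306.9, 141.2]
carriage 0.69 [244.5, 72.6, 317.3, 222.7]
```

View pics/w6.png

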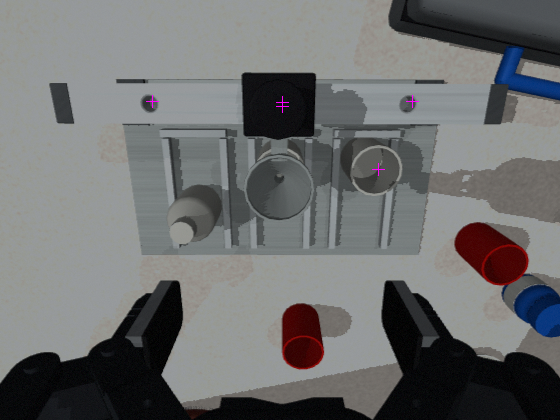

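drive_tool([
  {"dx": -0.05, "dy": -1.2, "dz": 0.5, "rx": 0, "ry": 0, "rz": 0, "hand": 85},
  {"dx": -0.05, "dy": -2.4, "dz": 1, "rx": 0, "ry": 0, "rz": 0, "hand": 85},
  {"dx": -0.05, "dy": -2.4, "dz": 1, "rx": 0, "ry": 0, "rz": 0, "hand": 85},
  {"dx": -0.05, "dy": -2.4, "dz": 1, "rx": 0, "ry": 0, "rz": 0, "hand": 85},
  {"dx": -0.05, "dy": -2.4, "dz": 2, "rx": 0, "ry": 0, "rz": 0, "hand": 70},
  {"dx": -0.05, "dy": -2.4, "dz": 3, "rx": 0, "ry": 0, "rz": 0, "hand": 60},
  {"dx": -0.05, "dy": -2.4, "dz": 3.4, "rx": 0, "ry": 0, "rz": 0, "hand": 60},
  {"dx": -0.05, "dy": -2.4, "dz": 3.4, "rx": 0, "ry": 0, "rz": 0, "hand": 60},
  {"dx": -0.05, "dy": -2.4, "dz": 3.4, "rx": 0, "ry": 0, "rz": 0, "hand": 40},
  {"dx": -0.05, "dy": -2.4, "dz": 3.4, "rx": 0, "ry": 0, "rz": 0, "hand": 36},
])

```text
clock: 8.8
position: [0.6209, -0.0232, 0.1948]
eef_rot: [0.771, -0.637, 0.001, -0.001]
contact_force: [0.9, 0.8, 0.3]
gripper_width: 0.0362
```

```bash
python3 -c "
from go import *
go((.069,.002,.19))
p,q=wr()
p2=optics.get_image('side')
a=cv2.resize(q['image'][100:420,80:480],(500,400));b=cv2.resize(p2['image'][150:270,230:380],(500,400),interpolation=cv2.INTER_CUBIC)
cv2.imwrite('pics/w7.png',np.vstack([a,b])[:,:,::-1][:800])
im=np.hstack([a[:,50:450],b[:,50:450]]);cv2.imwrite('pics/w7.png',im[:,:,::-1])
"
```

```text
stand tcp [0.0708 0.0021 0.1948] F [0.9 0.8 0.3] w 0.036237753715012117 t 8.8
(0.069, 0.002, 0.19) d [0.003 0.061 0.16 ] r [-0.025      -0.00833333 -0.005     ]
```

View pics/w7.png

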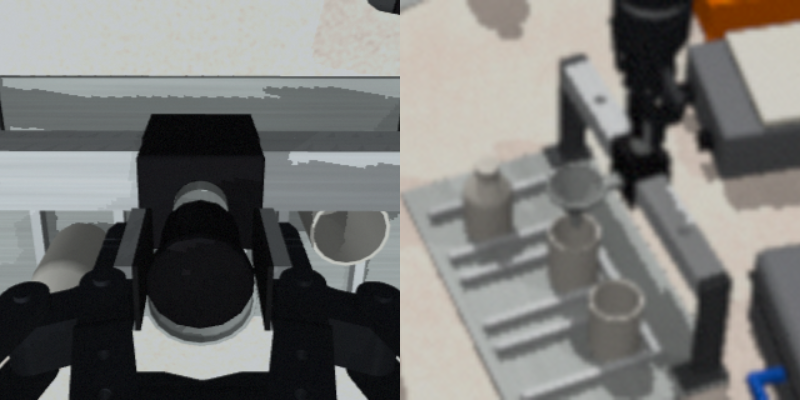

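drive_tool([
  {"dx": 0, "dy": 0.03, "dz": 0.2, "rx": 0, "ry": 0, "rz": 0, "hand": 36},
  {"dx": 0, "dy": 0.03, "dz": 0.2, "rx": 0, "ry": 0, "rz": 0, "hand": 36},
  {"dx": 0, "dy": 0.03, "dz": 0.2, "rx": 0, "ry": 0, "rz": 0, "hand": 32},
  {"dx": 0, "dy": 0.03, "dz": 0.2, "rx": 0, "ry": 0, "rz": 0, "hand": 26},
  {"dx": 0, "dy": 0.03, "dz": 0.2, "rx": 0, "ry": 0, "rz": 0, "hand": 20},
  {"dx": 0, "dy": 0.03, "dz": 0.2, "rx": 0, "ry": 0, "rz": 0, "hand": 20},
  {"dx": 0, "dy": 0.03, "dz": 0.2, "rx": 0, "ry": 0, "rz": 0, "hand": 20},
], squeeze=50)

```text
clock: 9.6
position: [0.6189, -0.0229, 0.1867]
eef_rot: [0.771, -0.637, -0.0, 0.0]
contact_force: [-3.0, 2.0, -1.6]
gripper_width: 0.0317
```

```bash
python3 -c "
from go import *
go((.069,.002,.19))"
```

```text
stand tcp [0.0689 0.0027 0.1867] F [-3.   2.  -1.6] w 0.0317430648645504 t 9.6
(0.069, 0.002, 0.19) d [ 0.024 -0.004 -0.109] r [ 0.00666667  0.00333333 -0.00333333]
```

drive_tool([
  {"dx": 0, "dy": 0, "dz": 0, "rx": 0, "ry": 0, "rz": 0, "hand": 20},
  {"dx": 0, "dy": 0, "dz": 0, "rx": 0, "ry": 0, "rz": 0, "hand": 20},
  {"dx": 0, "dy": 0, "dz": 0, "rx": 0, "ry": 0, "rz": 0, "hand": 20},
])

```text
clock: 9.9
position: [0.619, -0.0229, 0.1867]
eef_rot: [0.771, -0.637, -0.0, 0.0]
contact_force: [-4.3, 1.8, -0.3]
gripper_width: 0.0314
```

```bash
python3 -c "
from go import *
go((.069,.002,.19))
p,q=wr()
p2=optics.get_image('side')
a=cv2.resize(q['image'][220:420,160:400],(480,400),interpolation=cv2.INTER_CUBIC);b=cv2.resize(p2['image'][165:225,285:345],(320,320),interpolation=cv2.INTER_CUBIC);b=cv2.copyMakeBorder(b,0,80,0,0,0)
cv2.imwrite('pics/w8.png',np.hstack([a,b])[:,:,::-1])
"
```

```text
stand tcp [0.0689 0.0027 0.1867] F [-4.3  1.8 -0.3] w 0.031426368683398334 t 9.9
(0.069, 0.002, 0.19) d [ 0.024 -0.003 -0.109] r [ 0.005       0.00333333 -0.00333333]
```

View pics/w8.png

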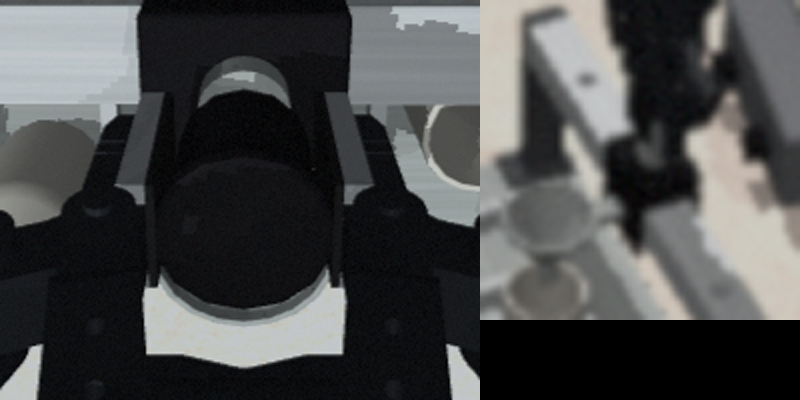

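drive_tool([
  {"dx": 0, "dy": 0, "dz": 0, "rx": 0, "ry": 0, "rz": 0, "hand": 44},
  {"dx": 0, "dy": 0, "dz": 0, "rx": 0, "ry": 0, "rz": 0, "hand": 44},
  {"dx": 0, "dy": 0, "dz": 0.1, "rx": 0, "ry": 0, "rz": 0, "hand": 44},
  {"dx": 0, "dy": 0, "dz": 0.2, "rx": 0, "ry": 0, "rz": 0, "hand": 44},
  {"dx": 0, "dy": 0, "dz": 0.28, "rx": 0, "ry": 0, "rz": 0, "hand": 44},
  {"dx": 0, "dy": 0, "dz": 0.28, "rx": 0, "ry": 0, "rz": 0, "hand": 44},
])

```text
clock: 10.6
position: [0.619, -0.0231, 0.178]
eef_rot: [0.771, -0.637, -0.0, 0.0]
contact_force: [-0.5, 0.5, -0.1]
gripper_width: 0.0442
```

drive_tool([
  {"dx": 0, "dy": 0, "dz": 0, "rx": 0, "ry": 0, "rz": 0, "hand": 36},
  {"dx": 0, "dy": 0, "dz": 0, "rx": 0, "ry": 0, "rz": 0, "hand": 30},
  {"dx": 0, "dy": 0, "dz": 0, "rx": 0, "ry": 0, "rz": 0, "hand": 20},
  {"dx": 0, "dy": 0, "dz": 0, "rx": 0, "ry": 0, "rz": 0, "hand": 20},
  {"dx": 0, "dy": 0, "dz": 0, "rx": 0, "ry": 0, "rz": 0, "hand": 20},
  {"dx": 0, "dy": 0, "dz": 0, "rx": 0, "ry": 0, "rz": 0, "hand": 20},
  {"dx": 0, "dy": 0, "dz": 0, "rx": 0, "ry": 0, "rz": 0, "hand": 20},
], squeeze=50)

```text
clock: 11.3
position: [0.6193, -0.023, 0.1787]
eef_rot: [0.771, -0.637, 0.0, -0.0]
contact_force: [-1.4, 2.6, 4.6]
gripper_width: 0.0284
```

drive_tool([
  {"dx": 0, "dy": 0, "dz": -0.15, "rx": 0, "ry": 0, "rz": 0, "hand": 20},
  {"dx": 0, "dy": 0, "dz": -0.3, "rx": 0, "ry": 0, "rz": 0, "hand": 20},
  {"dx": 0, "dy": 0, "dz": -0.45, "rx": 0, "ry": 0, "rz": 0, "hand": 20},
  {"dx": 0, "dy": 0, "dz": -0.57, "rx": 0, "ry": 0, "rz": 0, "hand": 20},
  {"dx": 0, "dy": 0, "dz": -0.57, "rx": 0, "ry": 0, "rz": 0, "hand": 20},
  {"dx": 0, "dy": 0, "dz": -0.57, "rx": 0, "ry": 0, "rz": 0, "hand": 20},
], squeeze=70)

```text
clock: 11.9
position: [0.619, -0.023, 0.1953]
eef_rot: [0.771, -0.637, -0.0, 0.0]
contact_force: [2.2, 2.3, -11.1]
gripper_width: 0.0281
```

```bash
python3 -c "
from go import *
go((.069,-.0973,.19))"
```

```text
stand tcp [0.069  0.0026 0.1953] F [  2.2   2.3 -11.1] w 0.028086198241482528 t 11.9
(0.069, -0.0973, 0.19) d [ 3.33e+00 -2.00e-03  1.75e-01] r [ 0.005       0.00333333 -0.00333333]
```

drive_tool([
  {"dx": 0.1, "dy": 0, "dz": 0, "rx": 0, "ry": 0, "rz": 0, "hand": 20},
  {"dx": 0.25, "dy": 0, "dz": 0, "rx": 0, "ry": 0, "rz": 0, "hand": 20},
  {"dx": 0.4, "dy": 0, "dz": 0, "rx": 0, "ry": 0, "rz": 0, "hand": 20},
  {"dx": 0.6, "dy": 0, "dz": 0, "rx": 0, "ry": 0, "rz": 0, "hand": 20},
  {"dx": 0.8, "dy": 0, "dz": 0, "rx": 0, "ry": 0, "rz": 0, "hand": 20},
  {"dx": 1.0, "dy": 0, "dz": 0, "rx": 0, "ry": 0, "rz": 0, "hand": 20},
])

```text
clock: 12.5
position: [0.6248, -0.0531, 0.1955]
eef_rot: [0.771, -0.637, -0.0, 0.0]
contact_force: [1.2, 3.4, -12.1]
gripper_width: 0.0276
```

```bash
python3 -c "
from go import *
go((.069,-.0973,.19))"
```

```text
stand tcp [ 0.0689 -0.0281  0.1955] F [  1.2   3.4 -12.1] w 0.02761713330379987 t 12.5
(0.069, -0.0973, 0.19) d [ 2.308 -0.004  0.182] r [ 0.00333333  0.00166667 -0.005     ]
```

Only the 3 N of rail friction resists. Continuing to just short of the hole.

drive_tool([
  {"dx": 0.2, "dy": 0, "dz": 0, "rx": 0, "ry": 0, "rz": 0, "hand": 20},
  {"dx": 0.45, "dy": 0, "dz": 0, "rx": 0, "ry": 0, "rz": 0, "hand": 20},
  {"dx": 0.7, "dy": 0, "dz": 0, "rx": 0, "ry": 0, "rz": 0, "hand": 20},
  {"dx": 0.95, "dy": 0, "dz": 0, "rx": 0, "ry": 0, "rz": 0, "hand": 20},
  {"dx": 1.2, "dy": 0, "dz": 0, "rx": 0, "ry": 0, "rz": 0, "hand": 20},
  {"dx": 1.45, "dy": 0, "dz": 0, "rx": 0, "ry": 0, "rz": 0, "hand": 20},
  {"dx": 1.7, "dy": 0, "dz": 0, "rx": 0, "ry": 0, "rz": 0, "hand": 20},
  {"dx": 1.95, "dy": 0, "dz": 0, "rx": 0, "ry": 0, "rz": 0, "hand": 20},
  {"dx": 2.15, "dy": 0, "dz": 0, "rx": 0, "ry": 0, "rz": 0, "hand": 20},
  {"dx": 2.29, "dy": 0, "dz": 0, "rx": 0, "ry": 0, "rz": 0, "hand": 20},
  {"dx": 2.29, "dy": 0, "dz": 0, "rx": 0, "ry": 0, "rz": 0, "hand": 20},
  {"dx": 2.29, "dy": 0, "dz": 0, "rx": 0, "ry": 0, "rz": 0, "hand": 20},
])

```text
clock: 13.7
position: [0.6379, -0.1211, 0.1956]
eef_rot: [0.771, -0.637, 0.001, 0.001]
contact_force: [-0.5, -4.4, -11.2]
gripper_width: 0.0279
```

```bash
python3 -c "
from go import *
go((.069,-.0973,.19))"
```

```text
stand tcp [ 0.0689 -0.0972  0.1956] F [ -0.5  -4.4 -11.2] w 0.027886711236022765 t 13.7
(0.069, -0.0973, 0.19) d [ 0.002 -0.003  0.188] r [ 0.00333333 -0.01666667 -0.01      ]
```

drive_tool([
  {"dx": 0, "dy": 0, "dz": 0.12, "rx": 0, "ry": 0, "rz": 0, "hand": 20},
  {"dx": 0, "dy": 0, "dz": 0.24, "rx": 0, "ry": 0, "rz": 0, "hand": 20},
  {"dx": 0, "dy": 0, "dz": 0.3, "rx": 0, "ry": 0, "rz": 0, "hand": 20},
  {"dx": 0, "dy": 0, "dz": 0.3, "rx": 0, "ry": 0, "rz": 0, "hand": 20},
])

```text
clock: 14.1
position: [0.6378, -0.12, 0.1864]
eef_rot: [0.771, -0.637, -0.0, 0.0]
contact_force: [-2.0, -3.3, -8.9]
gripper_width: 0.028
```

```bash
python3 -c "
from go import *
go((.069,-.0973,.1787))"
```

```text
stand tcp [ 0.069  -0.0962  0.1864] F [-2.  -3.3 -8.9] w 0.028017091119535355 t 14.1
(0.069, -0.0973, 0.1787) d [0.036 0.    0.257] r [ 0.00166667 -0.00166667 -0.00333333]
```

drive_tool([
  {"dx": 0, "dy": 0, "dz": 0.1, "rx": 0, "ry": 0, "rz": 0, "hand": 20},
  {"dx": 0, "dy": 0, "dz": 0.2, "rx": 0, "ry": 0, "rz": 0, "hand": 20},
  {"dx": 0, "dy": 0, "dz": 0.26, "rx": 0, "ry": 0, "rz": 0, "hand": 20},
  {"dx": 0, "dy": 0, "dz": 0.26, "rx": 0, "ry": 0, "rz": 0, "hand": 20},
  {"dx": 0, "dy": 0, "dz": 0.26, "rx": 0, "ry": 0, "rz": 0, "hand": 20},
])

```text
clock: 14.6
position: [0.6378, -0.1201, 0.1789]
eef_rot: [0.771, -0.637, 0.0, 0.0]
contact_force: [-3.9, -2.9, -6.6]
gripper_width: 0.0278
```

```bash
python3 -c "
from go import *
go((.069,-.0973,.1787))"
```

```text
stand tcp [ 0.0691 -0.0962  0.1789] F [-3.9 -2.9 -6.6] w 0.027783683783712935 t 14.6
(0.069, -0.0973, 0.1787) d [0.035 0.003 0.008] r [-0.00166667 -0.00166667 -0.00333333]
```

drive_tool([
  {"dx": 0, "dy": 0, "dz": 0.03, "rx": 0, "ry": 0, "rz": 0, "hand": 20},
  {"dx": 0, "dy": 0, "dz": 0.06, "rx": 0, "ry": 0, "rz": 0, "hand": 20},
  {"dx": 0, "dy": 0, "dz": 0.06, "rx": 0, "ry": 0, "rz": 0, "hand": 20},
])

```text
clock: 14.9
position: [0.6381, -0.1201, 0.1787]
eef_rot: [0.771, -0.637, 0.001, -0.0]
contact_force: [-8.0, -1.6, 5.7]
gripper_width: 0.0282
```

```bash
python3 -c "
from go import *
go((.069,-.0973,.1787))"
```

```text
stand tcp [ 0.0693 -0.0963  0.1787] F [-8.  -1.6  5.7] w 0.02819236204186784 t 14.9
(0.069, -0.0973, 0.1787) d [0.033 0.011 0.001] r [-0.015      -0.00833333 -0.00333333]
```

drive_tool([
  {"dx": 0, "dy": 0.02, "dz": 0, "rx": 0, "ry": 0, "rz": 0, "hand": 20},
  {"dx": 0, "dy": 0.02, "dz": 0, "rx": 0, "ry": 0, "rz": 0, "hand": 20},
  {"dx": 0, "dy": 0.02, "dz": 0, "rx": 0, "ry": 0, "rz": 0, "hand": 20},
  {"dx": 0, "dy": 0.02, "dz": 0, "rx": 0, "ry": 0, "rz": 0, "hand": 20},
])

```text
clock: 15.3
position: [0.638, -0.1201, 0.1788]
eef_rot: [0.771, -0.637, 0.001, -0.001]
contact_force: [-4.9, -1.9, 4.3]
gripper_width: 0.0283
```

```bash
python3 -c "
from go import *
go((.069,-.0973,.1787))
p,q=wr()
p2=optics.get_image('side')
for P in [(0,-100,146),(0,-100,8),(70,0,150)]: print(P,proj(p2,W(*np.array(P)/1e3)).round(1))
a=cv2.resize(q['image'],(400,300));a=cv2.copyMakeBorder(a,0,100,0,0,0);b=cv2.resize(p2['image'][160:280,235:355],(400,400),interpolation=cv2.INTER_CUBIC)
cv2.imwrite('pics/w9.png',np.hstack([a,b])[:,:,::-1])
"
```

```text
stand tcp [ 0.0693 -0.0963  0.1788] F [-4.9 -1.9  4.3] w 0.028292316997896673 t 15.3
(0.069, -0.0973, 0.1787) d [0.033 0.009 0.002] r [-0.02333333 -0.00833333 -0.00166667]
(0, -100, 146) [310.7 226. ]
(0, -100, 8) [309.1 252.9]
(70, 0, 150) [317.3 198.5]
```

View pics/w9.png

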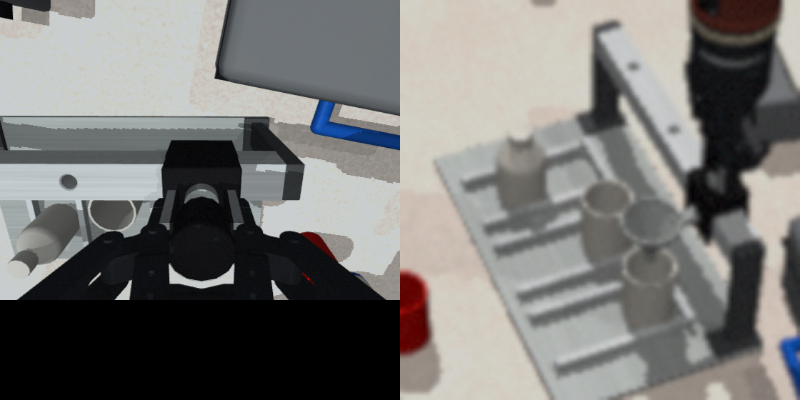

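The picture shows the funnel over the right beaker (side view about (648,225)), which stands home. The knob is held in the gripper and the other vessels are where they were. Handing in.

```bash
python3 -c "
from h import *
print(env.job_done())"
```

```text
the job is handed in; nothing more can be done
None
```

I did the job in the order asked and handed it in at 15.3 s. `env.job_done()` gives no verdict.

- **Beaker:** I chose the white open beaker in the right channel, not the red look-alikes. I pushed it upright along the channel with closed fingers until the stop pushed back at about 6 N. A look afterwards put its rim within about 1 px of the home position.
- **Knob grip:** My first grip caught the cap (opening 31.5 mm). I opened, went 9 mm lower and gripped the knob body (28 mm).
- **Carriage:** I lifted the plunger about 17 mm against a pull of 11 N, slid the carriage about 99 mm to the right hole, and lowered the pin.
- **Last checks:**
  - The pull fell from 11 to 6.6 N on the way down, then turned to 4 to 6 N of push. The tool was at 0.1788 m, against 0.1787 m when I gripped the knob with the pin seated at the start, so I take the pin as fully seated.
  - The knob is still held, and the last picture shows the funnel over the beaker, with the middle beaker and capped bottle in place. That picture does not show the rest of the bench, such as the amber bottle, spatula, water bottle and dish.
- **Small disagreement:** The wrist camera and my fit of the stand from the top camera differed by 2 to 3 mm sideways. I aimed by the wrist camera. About 5 N of side force remains on the knob.

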